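# Slide the serving board out to its hanging hole

## Task

Push the thin serving board along the top of the thick chopping board, without gripping or lifting it, until its hanging hole sticks out wholly past the chopping board's long near edge, so that it can be hooked up by the hole later. Stop as soon as it is clear, with at most about 15 mm between that edge and the hole's rim, and leave the serving board lying flat and roughly square to the edge. Leave the two spice jars standing on the chopping board undisturbed.

Things in the scene. Friction and masses are not known exactly. Their poses are not given: they have to be found in the camera images.
- chopping_board: Thick brown wooden chopping board, fixed, 240 mm deep (its x), 340 mm wide (its y), top 34 mm above its origin. Origin: centre of its underside, on the worktop. Its x axis points away from the robot, within 15 degrees of the world's x; its long near edge is the line x = -120 mm in its frame (rounded by 3 mm).
- near_edge (a point): Midpoint of the chopping board's long near edge, level with its top face; axes as the chopping board's.
- serving_board: Thin pale wooden serving board, loose, 160 mm long (its x), 110 wide (its y), 8 thick, about 0.16 kg, flat on the chopping board. Origin: centre of its underside. A 24 mm hanging hole lies near its -x end, the end towards the robot and the near edge. Starts turned up to 17 degrees from the chopping board's x. Slides at under about 2 N; tips off if half of it overhangs.
- hole (a point): Centre of the hanging hole (diameter 24 mm) at the serving board's top face, 58 mm from its centre towards -x, 22 mm from that end; axes as the serving board's.
- tail (a point): Middle of the serving board's far end face (its +x end, 80 mm from its centre), half-way up its thickness (4 mm above the chopping board); that face is 110 mm wide and straight. Axes as the serving board's.
- spice_jar: One of two glass spice jars with red caps, 41 mm across, 105 mm tall, loose, standing on the chopping board near one of its two near corners (left or right varies). Origin: centre of its underside.
- second_jar: The other spice jar, of the same size and shape, loose, standing on the chopping board near its other near corner. Origin: centre of its underside.
Not all that is in view belongs to the job. Leave any blue, purple or yellow look-alike of the second_jar alone.

How it is judged:
By the outcome, as a careful person would: the job done as asked, in the order asked, and still so for the second after the job is handed in, with the robot touching nothing.
It also fails if it takes over 48 s, if anything falls off the work surface, if the arm or the gripper's body presses on something with over 40 N, if the wrist force passes 120 N, or if a joint passes its speed limit or range.

## Robot

A 6-joint arm with a two-finger parallel gripper is mounted at the origin on a cart in front of the work surface, level with it; the furniture and walls round the work are solid. World frame = base frame: x ahead of the robot, y to its left, z up, the work surface at z = 0. Lengths are in m, angles in rad, forces in N, time in s.
With the tool pointing down it reaches from about 0.35 to 0.8 m from the base axis. Payload 7.3 kg.
Tool frame: the origin (TCP) lies at the centre of the arm's flange, where the gripper is bolted on; the fingertips stand 173 mm ahead of it and the grasp point (between the pads) lies 155 mm ahead of it (bot.tcp_to_grasp is the distance from the TCP to the grasp point, in m); z points along the fingers, y is the line along which they close (so a half turn about z gives the same grasp; the last joint's range is limited). The gripper opens to 85 mm and grips with 20 to 120 N. Pads are 22 mm wide; open, the fingers measure 114 mm over their backs; the gripper's body (76 mm by 85 mm) begins 54 mm behind the grasp point. The pads swing forward as they close: fully open they stand 13 mm farther back than shut.
Start: joints at [1.11, 0.342, 1.524, -0, 1.275, -0.146], TCP at [0.163, 0.499, 0.405] pointing down, gripper open.
Joint ranges: [-2.53, 2.53], [-0.77, 2.02], [0.04, 2.7], [-1, 4.14], [0.28, 2.66], [-3.11, 3.11]. Speed limits (rad/s): [2.57, 2.57, 3.14, 3.14, 3.14, 3.14].

## Interface

Orientations are given as a rotation vector (axis times angle).
In Python, from plant import bot gives the robot as it stands. The module is installed in compiled form; this text tells all that it offers.
- The arm moves only by the shell command python3 -m jog 'ROWS'. ROWS is JSON, a list of rows, each an object with "translation": the shift along the tool's x, y, z in m, a list of three; "twist": the turn about the tool's z in rad; "jaw": the closure, from 0 (fully open) to 1 (shut). In form: [{"translation": [tx, ty, tz], "twist": twist, "jaw": jaw}, ...]. A call has 1 to 12 rows; each row is the pose to reach, as a shift and turn from the pose commanded when the call began, along the tool's axes at that moment; what a row does not reach only later rows make up. A row lasts 1/10 s, in which the tool goes at most 50 mm and 8.59 degrees, less where a joint would pass 70% of its speed; a pose out of reach is approached as far as the arm can. A call with a gripper value outside its range is refused whole. The fingers move at their own pace and stop on an object; the grip force is fixed at half the most. Time passes only in rows, so rows that repeat a pose let the fingers close. It gives the time, the measured TCP pose, the force, the opening and the grip force at its end, in the units of the state.
- bot.read_state(): the state, without advancing time (a new reading comes with each control period).
- bot.read_camera(name): name is "scene" or "top"; returns the picture (400x640x3 uint8, blue, green, red); there is no depth.
- bot.calibration(name): a dict with "camera_matrix" (3x3 intrinsics, pixels), "origin" and "rotation" of the camera in the world. Camera axes: x right, y down, z forward; pixel columns grow to the right and rows downward; lengths in m; the calibration is good to about 2 mm. A picture is of the moment at which its call begins. calibration takes no time and is no camera call.
- bot.job_done(): hands the job in; it is judged then, once.
Trained networks look in the newest picture that a camera, given by its name, has taken for a name from the list of things; names that differ only in an ending like _2 or _b are one class to them, and where a whole thing is asked for, a point or a joint stands for the part that bears it (a point fixed in the world has none). Each returns a list of dicts, best first, with "score" (0 to 1); they miss things now and then, are a little off and sometimes report something else, mostly with a low value. They report only what shows in the picture. A call takes as long as a camera call. They do not tell look-alikes from the thing itself.
- bot.search_frame(name, camera): "extent" ([left, top, right, bottom] in pixels, round what is visible of it).
The state is a dict: "time": time; "joint_positions": joint angles; "qd": joint speeds; "joint_torque": joint torques, N m; "tool_pos": TCP position; "tcp_rot": TCP orientation; "ft_force": force on the tool from outside, world axes, zero at the start; "torque": the same for the moment, N m; "opening": opening from 0.0 (shut) to 1.0 (fully open); "grip_force": force on a finger pad.
Only numpy, scipy, OpenCV 4.12 (cv2) and the standard library are available. Lean on these libraries where they do the work, as an engineer would, in place of code of your own. Each camera call takes 0.05 s, during which the arm holds its last target. There are 200 camera calls.

## Working session

There is one attempt and no reset: what is moved stays moved. The work goes in short steps, Python scripts to look and compute and a shell command to move; the robot and the scene stay as the last step left them, time stands still between calls to the robot, and variables do not carry over. Pictures are saved under pics/ and viewed, at most 10 in all, crops included, and the job is handed in when it is done.

```bash
mkdir -p pics
python3 - <<'E'
from plant import bot
import cv2,numpy as np
for c in("top","scene"):
    im=bot.read_camera(c);cv2.imwrite(f"pics/{c}0.png",im)
    k=bot.calibration(c);print(c,np.round(k["camera_matrix"],1).tolist(),np.round(k["origin"],3),np.round(k["rotation"],3).tolist())
    for n in("chopping_board","serving_board","hole","spice_jar"):
        print(n,[(np.round(d["extent"]).tolist(),round(d["score"],2)) for d in bot.search_frame(n,c)][:4])
s=bot.read_state();print(s["time"],s["tool_pos"],s["tcp_rot"],s["ft_force"])
E
```

```text
top [[378.2, 0.0, 323.2], [0.0, 378.2, 200.3], [0.0, 0.0, 1.0]] [0.369 0.069 0.906] [-2.167, 2.175, -0.136]
chopping_board [([225.0, 112.0, 387.0, 244.0], 0.56), ([371.0, 182.0, 394.0, 207.0], 0.25)]
serving_board [([281.0, 160.0, 333.0, 230.0], 0.94)]
hole [([280.0, 158.0, 330.0, 230.0], 0.63)]
spice_jar [([365.0, 183.0, 396.0, 210.0], 0.66)]
scene [[511.7, 0.0, 316.2], [0.0, 511.7, 204.4], [0.0, 0.0, 1.0]] [-0.036 -0.544  0.674] [-2.142, 0.763, -0.391]
chopping_board [([227.0, 144.0, 421.0, 267.0], 0.66), ([259.0, 168.0, 354.0, 225.0], 0.4)]
serving_board [([262.0, 168.0, 354.0, 227.0], 0.56)]
hole [([257.0, 165.0, 354.0, 225.0], 0.77)]
spice_jar [([346.0, 192.0, 372.0, 251.0], 0.67), ([228.0, 140.0, 250.0, 192.0], 0.65)]
0.5 [0.16252355 0.49919913 0.404677  ] [ 4.92448989e-01  3.10275171e+00 -1.84411997e-05] [-0.7504113  -0.55714873  0.16445699]
```

View pics/top0.png

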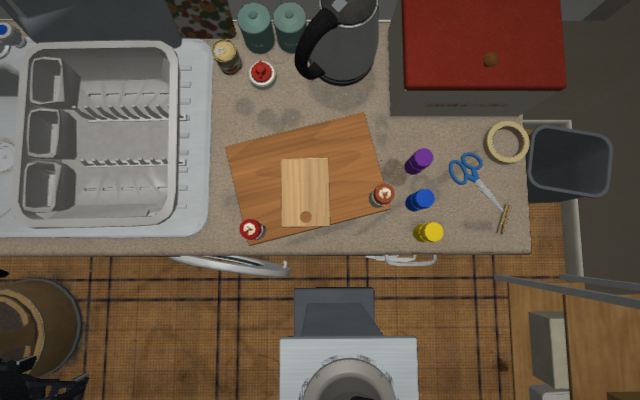

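View pics/scene0.png

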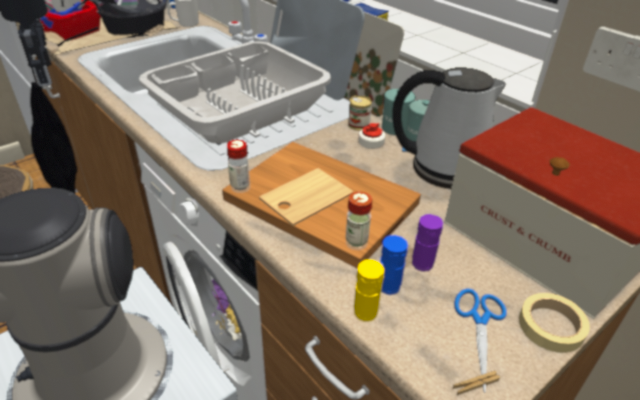

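The top view shows the chopping board at about (226,147),(363,113),(390,209),(247,243). The serving board is at about (281,158)–(330,227) with its hole at (306,217), and the jars' caps are at (251,229) and (384,194). Next I'll rectify this view to metric coordinates.

```bash
cat > h.py <<'E'
from plant import bot
import cv2,numpy as np
from scipy.spatial.transform import Rotation as R
def cam(c):
    k=bot.calibration(c);r=np.array(k["rotation"]);M=R.from_rotvec(r).as_matrix() if r.size==3 else r
    return np.array(k["camera_matrix"]),np.array(k["origin"]),M
def proj(P,c="top"):
    K,o,M=cam(c);q=(np.atleast_2d(P)-o)@M@K.T;return q[:,:2]/q[:,2:]
def rect(im,z,x0,x1,y0,y1,c="top",s=2000):
    # output: up=+x, left=+y, s px/m
    W,H=int((y1-y0)*s),int((x1-x0)*s)
    w=np.array([[x1,y1,z],[x1,y0,z],[x0,y0,z],[x0,y1,z]])
    T=cv2.getPerspectiveTransform(proj(w,c).astype(np.float32),np.float32([[0,0],[W,0],[W,H],[0,H]]))
    return cv2.warpPerspective(im,T,(W,H),flags=cv2.INTER_CUBIC)
E
python3 - <<'E'
from h import *
im=cv2.imread("pics/top0.png")
x0,x1,y0,y1=.25,.63,-.12,.35
for z,n in((.042,"r42"),):
    r=rect(im,z,x0,x1,y0,y1,s=1600)
    for i in range(0,r.shape[1],80):cv2.line(r,(i,0),(i,6 if i%160 else 14),(0,0,255),1)
    for i in range(0,r.shape[0],80):cv2.line(r,(0,i),(6 if i%160 else 14,i),(0,0,255),1)
    cv2.imwrite(f"pics/{n}.png",r)
h=cv2.cvtColor(im,cv2.COLOR_BGR2HSV)
print(h[190,305],h[140,260],h[170,360],h[150,215],h[235,300])
E
```

```text
[ 17 111 183] [ 14 154 139] [ 14 154 151] [ 18  55 138] [ 17  49 129]
```

View pics/r42.png

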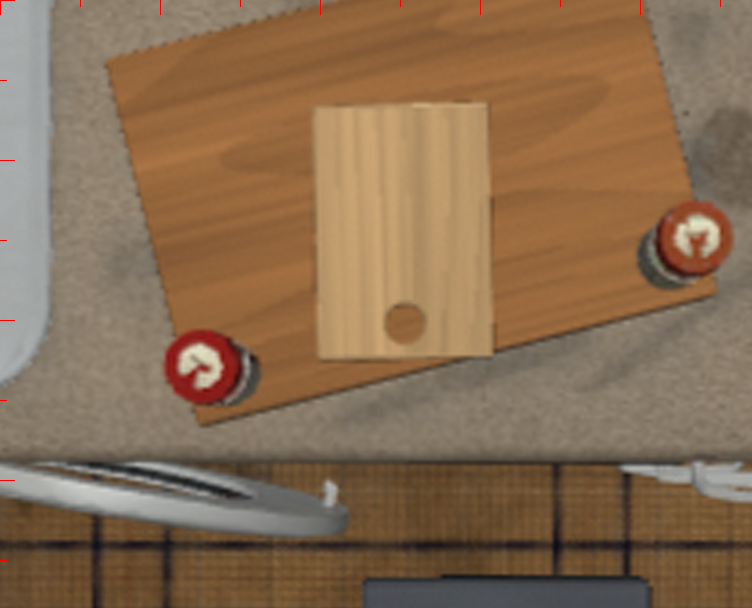

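The rectified view shows the serving board, with its hole towards the robot, turned about 13° from the near edge. Its near right corner just reaches the edge. Both jars stand clear of its sides.

```bash
cat >> h.py <<'E'
B=(.25,.66,-.12,.35)
def w(p,s): return np.array([B[1]-(p[1]+.5)/s, B[3]-(p[0]+.5)/s])
def measure(im,s=2000,verbose=True):
    out={}
    for nm,z in(("serv",.042),("chop",.034)):
        r=rect(im,z,*B,s=s);h=cv2.cvtColor(r,cv2.COLOR_BGR2HSV).astype(int)
        pale=(h[...,1]<135)&(h[...,1]>85)&(h[...,2]>158)&(abs(h[...,0]-17)<5)
        m=pale if nm=="serv" else (h[...,1]>85)&(abs(h[...,0]-15)<6)&(h[...,2]>90)
        m=m.astype(np.uint8)*255
        m=cv2.morphologyEx(m,cv2.MORPH_OPEN,np.ones((15,15)))
        m=cv2.morphologyEx(m,cv2.MORPH_CLOSE,np.ones((9,9)))
        cs,_=cv2.findContours(m,cv2.RETR_EXTERNAL,cv2.CHAIN_APPROX_NONE)
        if nm=="chop": # only contour over the worktop
            cs=[c for c in cs if w(c[:,0].mean(0),s)[0]>.36]
        c=max(cs,key=cv2.contourArea)
        b=cv2.minAreaRect(c);P=np.array([w(p,s) for p in cv2.boxPoints(b)])
        e=P-np.roll(P,1,0);out[nm]=P
        if verbose:print(nm,np.round(P,4).tolist(),np.round(np.linalg.norm(e,axis=1),4)[:2],np.round(np.degrees(np.arctan2(e[:,1],e[:,0])),1))
    return out
E
python3 - <<'E'
from h import *
im=cv2.imread("pics/top0.png");measure(im)
for n,p in(("jarL cap",(202,367)),("jarR cap",(695,238))):
    x,y=.63-p[1]/1600,.35-p[0]/1600;o=cam("top")[1]
    t=(o[2]-.139)/(o[2]-.042);print(n,o[:2]+t*(np.array([x,y])-o[:2]))
s=bot.read_state();M=R.from_rotvec(s["tcp_rot"]).as_matrix();print(M.round(4).tolist(), s["time"])
E
```

```text
serv [[0.5648999810218811, 0.15530000627040863], [0.567300021648407, 0.044599998742341995], [0.4083000123500824, 0.041099999099969864], [0.4059000015258789, 0.1518000066280365]] [0.1591 0.1107] [   1.3  -88.7 -178.7   91.3]
chop [[0.5968000292778015, 0.2883000075817108], [0.6814000010490417, -0.0421999990940094], [0.4449000060558319, -0.10270000249147415], [0.36039999127388, 0.22789999842643738]] [0.244  0.3412] [  14.3  -75.7 -165.7  104.3]
jarL cap [0.39710881 0.20633852]
jarR cap [ 0.4686774  -0.06717556]
[[-0.9509, 0.3096, 0.0], [0.3096, 0.9509, -0.0], [-0.0, -0.0, -1.0]] 0.5
```

Run:
```python
from h import *
K,o,M=cam("top")
def back(px,z):
    d=M@np.linalg.inv(K)@np.array([*px,1.]);return o+d*(z-o[2])/d[2]
for px in((297,75),(305,78),(330,14),(345,82),(312,15)):
    print(px,[(z,back(px,z)[:2].round(3).tolist(),proj(back(px,z),"scene")[0].round().tolist()) for z in(.02,.06,.1,.15,.2)])
# planned tool point & body envelope
n=np.array([np.cos(np.radians(14.4)),np.sin(np.radians(14.4))]);t=np.array([-n[1],n[0]])
print(n@[.4286,.0969], n@[.5649,.1553], t@[.5649,.1553],t@[.5673,.0446])
im=cv2.imread("pics/scene0.png");cv2.imwrite("pics/k.png",cv2.resize(im[50:270,220:520],None,fx=2.6,fy=2.6,interpolation=cv2.INTER_CUBIC))
```

```text
(297, 75) [(0.02, [0.776, 0.118], [396.0, 151.0]), (0.06, [0.758, 0.116], [393.0, 139.0]), (0.1, [0.739, 0.114], [390.0, 127.0]), (0.15, [0.716, 0.111], [386.0, 110.0]), (0.2, [0.693, 0.108], [382.0, 92.0])]
(305, 78) [(0.02, [0.769, 0.099], [400.0, 155.0]), (0.06, [0.751, 0.097], [397.0, 143.0]), (0.1, [0.733, 0.096], [394.0, 131.0]), (0.15, [0.71, 0.094], [390.0, 114.0]), (0.2, [0.687, 0.093], [385.0, 96.0])]
(330, 14) [(0.02, [0.935, 0.037], [466.0, 143.0]), (0.06, [0.91, 0.038], [462.0, 132.0]), (0.1, [0.884, 0.039], [458.0, 120.0]), (0.15, [0.852, 0.041], [452.0, 104.0]), (0.2, [0.82, 0.043], [446.0, 87.0])]
(345, 82) [(0.02, [0.759, 0.001], [429.0, 176.0]), (0.06, [0.741, 0.004], [426.0, 163.0]), (0.1, [0.723, 0.007], [422.0, 149.0]), (0.15, [0.701, 0.011], [417.0, 131.0]), (0.2, [0.679, 0.015], [411.0, 111.0])]
(312, 15) [(0.02, [0.932, 0.081], [450.0, 136.0]), (0.06, [0.907, 0.081], [447.0, 125.0]), (0.1, [0.882, 0.08], [443.0, 113.0]), (0.15, [0.85, 0.08], [438.0, 98.0]), (0.2, [0.818, 0.079], [433.0, 81.0])]
0.4392327929260057 0.5857741671982657 0.009936047663849933 -0.09788296400228517
```

View pics/k.png

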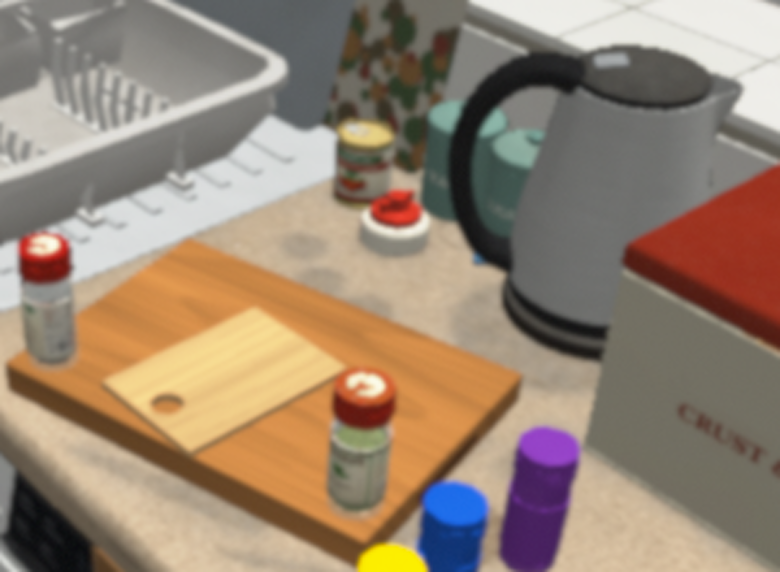

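The kettle handle is at x ≥ 0.69, so the descent behind the tail at (0.598, 0.109) is clear. I'll move above that point with the jaws partly closed.

```bash
python3 -m jog '[{"translation":[-0.534,-0.236,0],"twist":-0.565,"jaw":0.3},{"translation":[-0.534,-0.236,0],"twist":-0.565,"jaw":0.3},{"translation":[-0.534,-0.236,0],"twist":-0.565,"jaw":0.3},{"translation":[-0.534,-0.236,0],"twist":-0.565,"jaw":0.3},{"translation":[-0.534,-0.236,0],"twist":-0.565,"jaw":0.3},{"translation":[-0.534,-0.236,0],"twist":-0.565,"jaw":0.3},{"translation":[-0.534,-0.236,0],"twist":-0.565,"jaw":0.3},{"translation":[-0.534,-0.236,0],"twist":-0.565,"jaw":0.3},{"translation":[-0.534,-0.236,0],"twist":-0.565,"jaw":0.3},{"translation":[-0.534,-0.236,0],"twist":-0.565,"jaw":0.3},{"translation":[-0.534,-0.236,0],"twist":-0.565,"jaw":0.3},{"translation":[-0.534,-0.236,0],"twist":-0.565,"jaw":0.3}]'
cat >> h.py <<'E'
def st():
    s=bot.read_state();M_=R.from_rotvec(s["tcp_rot"]).as_matrix()
    print("t",round(s["time"],2),"pos",s["tool_pos"].round(4) if hasattr(s["tool_pos"],"round") else s["tool_pos"],"xdir",np.degrees(np.arctan2(M_[1,0],M_[0,0])).round(1),"F",np.round(s["ft_force"],2),"open",s["opening"],"zax",M_[:,2].round(3))
E
python3 -c "from h import *;st()"
```

```text
time: 1.7
tool_pos: [0.5924, 0.1132, 0.4048]
tcp_rot: [-0.391, 3.117, 0.0]
ft_force: [1.2, 0.7, -0.4]
opening: 0.702
grip_force: 0.0
t 1.7 pos [0.5924 0.1132 0.4048] xdir -165.7 F [ 1.18  0.74 -0.35] open 0.7016641340703161 zax [ 0.  0. -1.]
```

```bash
python3 -m jog '[{"translation":[0,0,0.05],"twist":0,"jaw":0.3},{"translation":[0,0,0.1],"twist":0,"jaw":0.3},{"translation":[0,0,0.15],"twist":0,"jaw":0.3},{"translation":[0,0,0.175],"twist":0,"jaw":0.3},{"translation":[0,0,0.175],"twist":0,"jaw":0.3},{"translation":[0,0,0.175],"twist":0,"jaw":0.3}]'
python3 - <<'E'
from h import *
st()
im=bot.read_camera("top");a=im[100:260,210:410]
b=bot.read_camera("scene")[120:280,210:410]
cv2.imwrite("pics/d1.png",np.vstack([cv2.resize(q,None,fx=1.8*1.0,fy=1.8,interpolation=cv2.INTER_CUBIC) for q in(a,b)]))
E
```

```text
time: 2.3
tool_pos: [0.5917, 0.115, 0.2304]
tcp_rot: [-0.392, 3.116, 0.0]
ft_force: [0.4, 0.4, 0.3]
opening: 0.705
grip_force: 0.0
t 2.3 pos [0.5917 0.115  0.2304] xdir -165.7 F [0.43 0.38 0.32] open 0.7049260603385477 zax [ 0.001  0.    -1.   ]
```

View pics/d1.png

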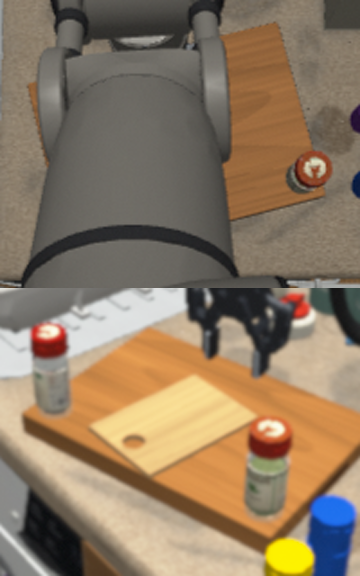

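The scene picture shows the fingertips just above the chopping board behind the tail, with the jars clear. I'll shift slightly and lower in small steps, watching the force.

```bash
python3 -m jog '[{"translation":[-0.004,-0.006,0],"twist":0,"jaw":0.3},{"translation":[-0.004,-0.006,0.012],"twist":0,"jaw":0.3},{"translation":[-0.004,-0.006,0.018],"twist":0,"jaw":0.3},{"translation":[-0.004,-0.006,0.018],"twist":0,"jaw":0.3},{"translation":[-0.004,-0.006,0.018],"twist":0,"jaw":0.3}]'
python3 -m jog '[{"translation":[0,0,0.002],"twist":0,"jaw":0.3},{"translation":[0,0,0.002],"twist":0,"jaw":0.3}]'
python3 - <<'E'
from h import *
b=bot.read_camera("scene")[130:260,230:400]
cv2.imwrite("pics/d2.png",cv2.resize(b,None,fx=4.5,fy=4.5,interpolation=cv2.INTER_CUBIC))
E
```

```text
time: 2.9
tool_pos: [0.5964, 0.1101, 0.2113]
tcp_rot: [0.392, -3.116, -0.0]
ft_force: [0.2, 0.2, 0.1]
opening: 0.7
grip_force: 0.0
time: 3.1
tool_pos: [0.5965, 0.1101, 0.2096]
tcp_rot: [0.392, -3.117, -0.0]
ft_force: [0.0, -0.0, -0.4]
opening: 0.699
grip_force: 0.0
```

View pics/d2.png

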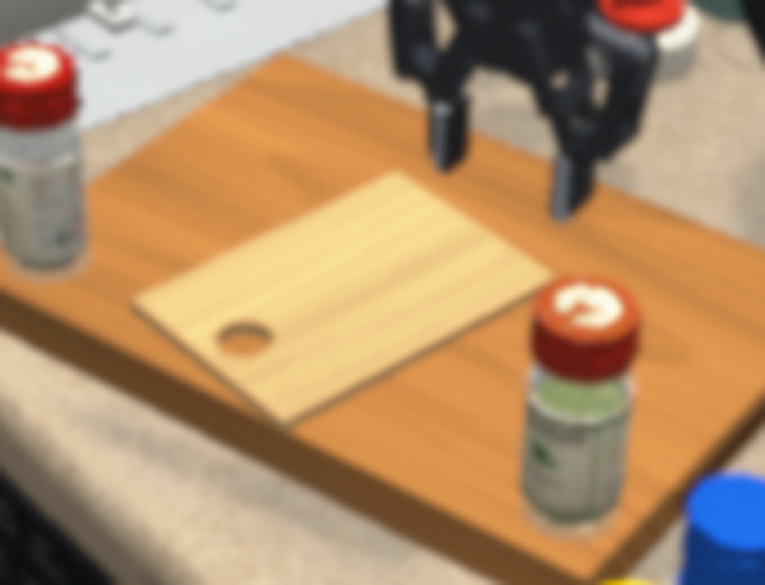

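The fingertips (about (445,165) and (562,215) in the crop) are behind the tail and still just above the board. I'll feel for contact.

```bash
for i in 1; do :; done; python3 -m jog '[{"translation":[0,0,0.002],"twist":0,"jaw":0.3},{"translation":[0,0,0.002],"twist":0,"jaw":0.3}]' | grep -E "pos|force"
python3 -m jog '[{"translation":[0,0,0.002],"twist":0,"jaw":0.3},{"translation":[0,0,0.002],"twist":0,"jaw":0.3}]'| grep -E "pos|force"
```

```text
tool_pos: [0.5965, 0.1101, 0.2075]
ft_force: [0.7, -0.7, 0.0]
grip_force: 0.0
tool_pos: [0.5965, 0.1101, 0.2054]
ft_force: [0.3, -0.7, -0.8]
grip_force: 0.0
```

```bash
python3 -m jog '[{"translation":[0,0,0.0015],"twist":0,"jaw":0.3},{"translation":[0,0,0.0015],"twist":0,"jaw":0.3}]' | grep -E "pos|force"
python3 -m jog '[{"translation":[0,0,0.0015],"twist":0,"jaw":0.3},{"translation":[0,0,0.0015],"twist":0,"jaw":0.3}]'| grep -E "pos|force"
```

```text
tool_pos: [0.5965, 0.1101, 0.204]
ft_force: [-0.3, -0.5, 0.0]
grip_force: 0.0
tool_pos: [0.5965, 0.1101, 0.2025]
ft_force: [0.7, -0.3, -0.3]
grip_force: 0.0
```

```bash
python3 -m jog '[{"translation":[0,0,0.001],"twist":0,"jaw":0.3},{"translation":[0,0,0.001],"twist":0,"jaw":0.3}]' | grep -E "pos|force"
python3 -m jog '[{"translation":[0,0,0.001],"twist":0,"jaw":0.3},{"translation":[0,0,0.001],"twist":0,"jaw":0.3}]'| grep -E "pos|force"
python3 - <<'E'
from h import *
b=bot.read_camera("scene")[140:220,290:390]
cv2.imwrite("pics/d3.png",cv2.resize(b,None,fx=7,fy=7,interpolation=cv2.INTER_CUBIC))
E
```

```text
tool_pos: [0.5965, 0.1101, 0.2024]
ft_force: [-1.9, -0.3, 5.5]
grip_force: 2.7
tool_pos: [0.5965, 0.1101, 0.2024]
ft_force: [-5.1, 0.1, 13.1]
grip_force: 6.1
```

View pics/d3.png

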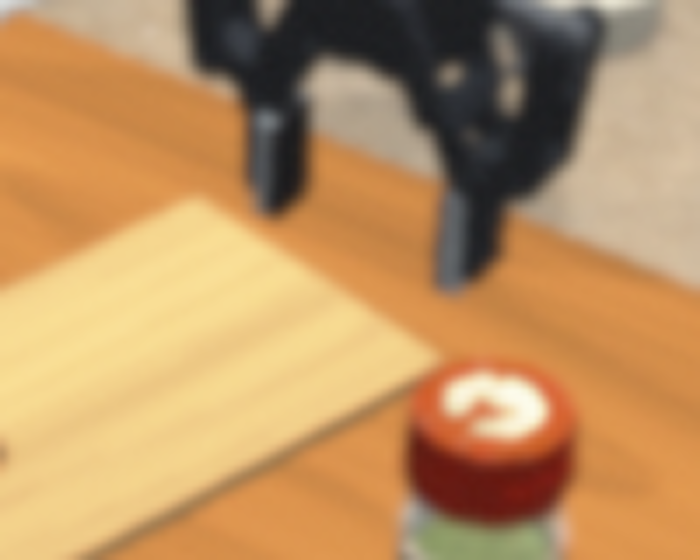

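Contact came at TCP z = 0.2024. I'll raise 2 mm above that and push 54 mm slowly.

```bash
python3 -m jog '[{"translation":[0,0,-0.004],"twist":0,"jaw":0.3},{"translation":[0,0,-0.004],"twist":0,"jaw":0.3}]' | grep -E "pos|force"
python3 -m jog '[{"translation":[0.003,0,0],"twist":0,"jaw":0.3},{"translation":[0.006,0,0],"twist":0,"jaw":0.3},{"translation":[0.009,0,0],"twist":0,"jaw":0.3},{"translation":[0.012,0,0],"twist":0,"jaw":0.3},{"translation":[0.015,0,0],"twist":0,"jaw":0.3},{"translation":[0.018,0,0],"twist":0,"jaw":0.3},{"translation":[0.021,0,0],"twist":0,"jaw":0.3},{"translation":[0.024,0,0],"twist":0,"jaw":0.3},{"translation":[0.027,0,0],"twist":0,"jaw":0.3},{"translation":[0.030,0,0],"twist":0,"jaw":0.3}]'
python3 -m jog '[{"translation":[0.003,0,0],"twist":0,"jaw":0.3},{"translation":[0.006,0,0],"twist":0,"jaw":0.3},{"translation":[0.009,0,0],"twist":0,"jaw":0.3},{"translation":[0.012,0,0],"twist":0,"jaw":0.3},{"translation":[0.015,0,0],"twist":0,"jaw":0.3},{"translation":[0.018,0,0],"twist":0,"jaw":0.3},{"translation":[0.021,0,0],"twist":0,"jaw":0.3},{"translation":[0.024,0,0],"twist":0,"jaw":0.3},{"translation":[0.024,0,0],"twist":0,"jaw":0.3}]'
python3 - <<'E'
from h import *
im=bot.read_camera("scene");cv2.imwrite("pics/s_full.png",im)
x0,x1,y0,y1=.32,.62,-.12,.26
a=rect(im,.042,x0,x1,y0,y1,c="scene",s=1800)
cv2.imwrite("pics/d4.png",a)
E
```

```text
tool_pos: [0.5968, 0.1101, 0.2053]
ft_force: [-0.3, -0.6, 0.1]
grip_force: 0.0
time: 5.6
tool_pos: [0.5672, 0.1026, 0.2047]
tcp_rot: [-0.392, 3.117, 0.0]
ft_force: [0.7, 0.6, 0.4]
opening: 0.702
grip_force: 0.3
time: 6.5
tool_pos: [0.5438, 0.0966, 0.2047]
tcp_rot: [0.392, -3.117, -0.0]
ft_force: [-0.2, 0.2, -0.2]
opening: 0.702
grip_force: 0.0
```

View pics/d4.png

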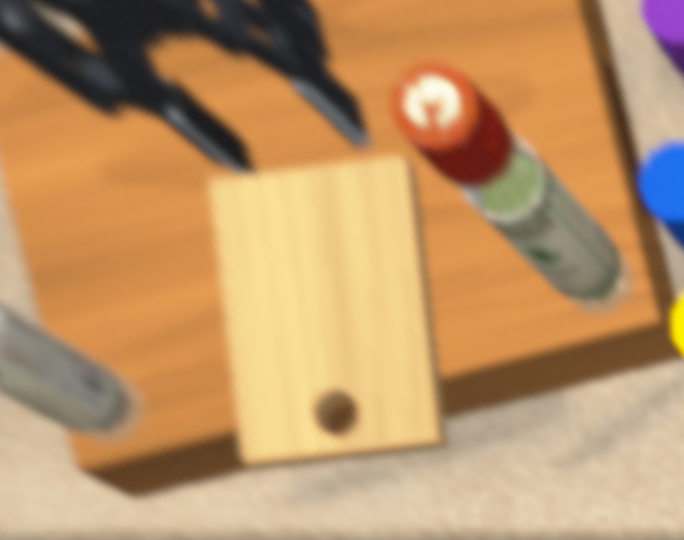

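The rectified scene view shows the board turned to about 7° with the hole at (336,412) just reaching past the edge. The remaining turn is about 7.5°. I'll turn it about its hole by pushing the right side near the tail towards +y with shut fingers, then square it off.

```bash
python3 -m jog '[{"translation":[-0.01,0,0],"twist":0,"jaw":0.3},{"translation":[-0.01,0,-0.04],"twist":0,"jaw":1},{"translation":[-0.01,-0.04,-0.04],"twist":0,"jaw":1},{"translation":[0.01,-0.082,-0.04],"twist":0,"jaw":1},{"translation":[0.035,-0.082,-0.04],"twist":0,"jaw":1},{"translation":[0.035,-0.082,-0.04],"twist":0,"jaw":1},{"translation":[0.035,-0.082,-0.04],"twist":0,"jaw":1}]'
python3 -m jog '[{"translation":[0,0,0.015],"twist":0,"jaw":1},{"translation":[0,0,0.025],"twist":0,"jaw":1},{"translation":[0,0,0.03],"twist":0,"jaw":1},{"translation":[0,0,0.034],"twist":0,"jaw":1},{"translation":[0,0,0.034],"twist":0,"jaw":1}]'
python3 - <<'E'
from h import *
im=bot.read_camera("scene")
x0,x1,y0,y1=.32,.62,-.12,.26
cv2.imwrite("pics/d5.png",rect(im,.042,x0,x1,y0,y1,c="scene",s=1800))
E
```

```text
time: 7.25
tool_pos: [0.5312, 0.0085, 0.245]
tcp_rot: [-0.391, 3.116, -0.0]
ft_force: [0.1, 0.9, -0.1]
opening: -0.005
grip_force: 0.0
time: 7.75
tool_pos: [0.5307, 0.0089, 0.2102]
tcp_rot: [0.393, -3.116, -0.0]
ft_force: [-0.9, 0.2, 0.9]
opening: 0.002
grip_force: 0.0
```

View pics/d5.png

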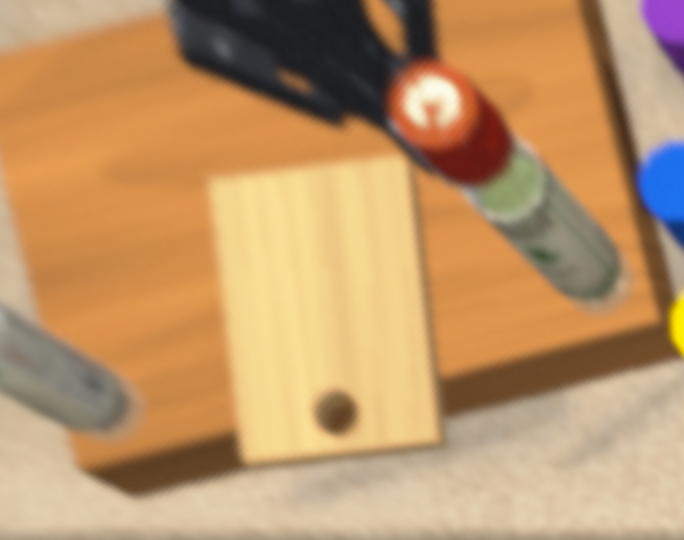

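The fingers stand just right of the tail's right side, clear of the jar. I'll push +y and measure by segmentation.

```bash
python3 -m jog '[{"translation":[0,0.003,0],"twist":0,"jaw":1},{"translation":[0,0.006,0],"twist":0,"jaw":1},{"translation":[0,0.009,0],"twist":0,"jaw":1},{"translation":[0,0.012,0],"twist":0,"jaw":1},{"translation":[0,0.015,0],"twist":0,"jaw":1},{"translation":[0,0.018,0],"twist":0,"jaw":1},{"translation":[0,0.021,0],"twist":0,"jaw":1},{"translation":[0,0.023,0],"twist":0,"jaw":1},{"translation":[0,0.023,0],"twist":0,"jaw":1}]'
cat >> h.py <<'E'
def serv(im,c="scene",s=2000):
    r=rect(im,.042,*B,c=c,s=s);h=cv2.cvtColor(r,cv2.COLOR_BGR2HSV).astype(int)
    V,S,H=h[...,2],h[...,1],h[...,0]
    m=((S<150)&(S>75)&(V>195)&(abs(H-19)<6)) if c=="scene" else ((S<135)&(S>85)&(V>158)&(abs(H-17)<5))
    m=cv2.morphologyEx(m.astype(np.uint8)*255,cv2.MORPH_OPEN,np.ones((15,15)))
    m=cv2.morphologyEx(m,cv2.MORPH_CLOSE,np.ones((9,9)))
    cs,hi=cv2.findContours(m,cv2.RETR_CCOMP,cv2.CHAIN_APPROX_NONE)
    i=max(range(len(cs)),key=lambda k:cv2.contourArea(cs[k]));c_=cs[i]
    P=np.array([w(p,s) for p in cv2.boxPoints(cv2.minAreaRect(c_))]);e=np.roll(P,-1,0)-P
    L=np.linalg.norm(e,axis=1);k=int(np.argmax(L[:2]));d=e[k]/L[k];d*=np.sign(d[0]);C=P.mean(0)
    n=np.array([np.cos(np.radians(14.4)),np.sin(np.radians(14.4))]);t=np.array([-n[1],n[0]])
    print("size",L[:2].round(4),"ang",np.degrees(np.arctan2(d[1],d[0])).round(1),"n,t centre",(n@C).round(4),(t@C).round(4),"hole",[(n@q).round(4) for q in(C-.058*d,)],"gap mm",(1e3*(.4095-.012-n@(C-.058*d))).round(1))
    for j,q in enumerate(cs):
        if hi[0][j][3]==i and cv2.contourArea(q)>500:
            (a,b),rad=cv2.minEnclosingCircle(q);W=w((a,b),s);print(" blob hole n,t",(n@W).round(4),(t@W).round(4),"r",rad/s)
    return h
E
python3 - <<'E'
from h import *
st()
h=serv(cv2.imread("pics/s_full.png"));serv(cv2.imread("pics/top0.png"),"top")
serv(bot.read_camera("scene"))
E
```

```text
time: 8.7
tool_pos: [0.5249, 0.0312, 0.2107]
tcp_rot: [-0.393, 3.117, 0.0]
ft_force: [1.0, -0.6, 1.2]
opening: 0.003
grip_force: 0.0
t 8.7 pos [0.5249 0.0312 0.2107] xdir -165.6 F [ 0.98 -0.6   1.22] open 0.0025865071760069803 zax [ 0.  0. -1.]
size [0.1142 0.1624] ang 6.7 n,t centre 0.4549 -0.0336 hole [np.float64(0.3974)] gap mm 0.1
 blob hole n,t 0.396 -0.0268 r 0.012915640830993653
size [0.1107 0.1591] ang 1.3 n,t centre 0.4957 -0.0259 hole [np.float64(0.4392)] gap mm -41.7
 blob hole n,t 0.439 -0.0131 r 0.014075737953186035
size [0.1137 0.1624] ang 8.4 n,t centre 0.4533 -0.0309 hole [np.float64(0.3956)] gap mm 1.9
 blob hole n,t 0.3945 -0.0259 r 0.012962334632873536
```

```bash
python3 -m jog '[{"translation":[0,0.003,0],"twist":0,"jaw":1},{"translation":[0,0.006,0],"twist":0,"jaw":1},{"translation":[0,0.009,0],"twist":0,"jaw":1},{"translation":[0,0.012,0],"twist":0,"jaw":1},{"translation":[0,0.012,0],"twist":0,"jaw":1}]' | grep -E "pos|force"
python3 -c "
from h import *
serv(bot.read_camera('scene'))"
```

```text
tool_pos: [0.5218, 0.043, 0.2107]
ft_force: [0.8, -0.7, 0.7]
grip_force: 0.0
size [0.1135 0.1628] ang 12.8 n,t centre 0.449 -0.0243 hole [np.float64(0.391)] gap mm 6.5
 blob hole n,t 0.3897 -0.024 r 0.012995898246765137
```

The gap is about 6.5 mm and the board is within 2° of square. I'll back off, lift, clear the view and check from above.

```bash
python3 -m jog '[{"translation":[0,-0.008,0],"twist":0,"jaw":1},{"translation":[0,-0.01,0],"twist":0,"jaw":1},{"translation":[0,-0.01,-0.04],"twist":0,"jaw":1},{"translation":[0,-0.01,-0.09],"twist":0,"jaw":1},{"translation":[0,-0.01,-0.14],"twist":0,"jaw":1},{"translation":[0,-0.01,-0.19],"twist":0,"jaw":1},{"translation":[0,-0.01,-0.19],"twist":0,"jaw":1}]' | grep -E "pos|force"
python3 -m jog '[{"translation":[0.235,0.53,0],"twist":0,"jaw":1},{"translation":[0.235,0.53,0],"twist":0,"jaw":1},{"translation":[0.235,0.53,0],"twist":0,"jaw":1},{"translation":[0.235,0.53,0],"twist":0,"jaw":1},{"translation":[0.235,0.53,0],"twist":0,"jaw":1},{"translation":[0.235,0.53,0],"twist":0,"jaw":1},{"translation":[0.235,0.53,0],"twist":0,"jaw":1},{"translation":[0.235,0.53,0],"twist":0,"jaw":1},{"translation":[0.235,0.53,0],"twist":0,"jaw":1},{"translation":[0.235,0.53,0],"twist":0,"jaw":1},{"translation":[0.235,0.53,0],"twist":0,"jaw":1},{"translation":[0.235,0.53,0],"twist":0,"jaw":1}]' | grep -E "time|pos|force"
python3 - <<'E'
from h import *
im=bot.read_camera("top");serv(im,"top");measure(im);serv(bot.read_camera("scene"))
cv2.imwrite("pics/f.png",rect(im,.034,.3,.62,-.12,.3,s=1800))
E
```

```text
tool_pos: [0.5254, 0.0324, 0.408]
ft_force: [0.1, 0.7, -0.2]
grip_force: 0.0
time: 11.2
tool_pos: [0.1634, 0.4901, 0.4002]
ft_force: [0.3, 0.3, -0.8]
grip_force: 0.0
size [0.1105 0.1595] ang 12.8 n,t centre 0.4485 -0.0247 hole [np.float64(0.3905)] gap mm 7.0
serv [[0.5059999823570251, 0.15919999778270721], [0.5306000113487244, 0.05139999836683273], [0.3750999867916107, 0.01600000075995922], [0.3504999876022339, 0.12380000203847885]] [0.1595 0.1105] [  12.8  -77.2 -167.2  102.8]
chop [[0.5968000292778015, 0.2883000075817108], [0.6812000274658203, -0.04230000078678131], [0.40689998865127563, -0.11240000277757645], [0.3224000036716461, 0.21819999814033508]] [0.2832 0.3412] [  14.3  -75.7 -165.7  104.3]
size [0.1137 0.1624] ang 12.7 n,t centre 0.4492 -0.0243 hole [np.float64(0.3912)] gap mm 6.3
 blob hole n,t 0.3897 -0.0239 r 0.013317242622375488
```

View pics/f.png

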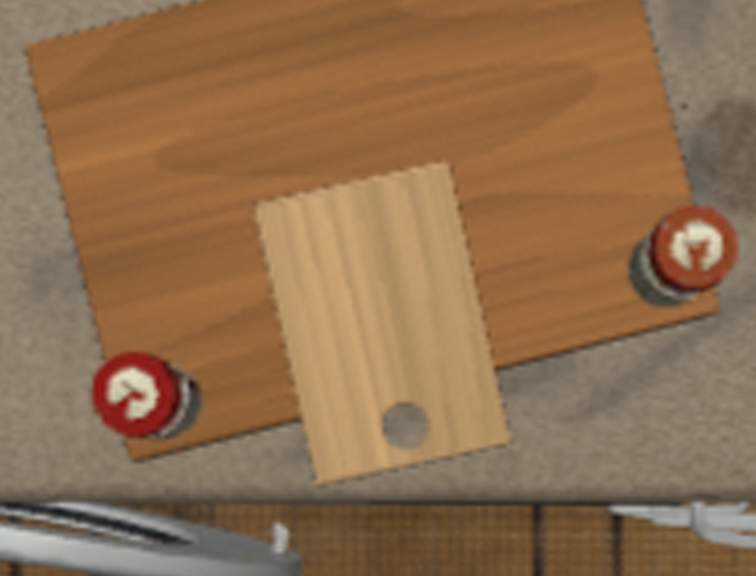

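The final picture shows the hole at (405,426) wholly past the edge, with worktop visible through it and a gap of about 6–7 mm. The board is square to within 2°, and both jars are standing where they were.

```bash
python3 -c "
from plant import bot
print(bot.job_done())"
```

```text
the job is handed in; nothing more can be done
None
```

I pushed the serving board until its hole was wholly past the near edge, with about 6–7 mm from edge to rim and the board within about 2° of square, left both jars undisturbed, and handed the job in after about 11 s of robot time.

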